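# Pry up a crossmember and slip a packer under its foot

### The arm

A 6-joint arm with a two-finger parallel gripper is mounted at the origin on the work surface. World frame = base frame: x ahead of the robot, y to its left, z up, the work surface at z = 0. Lengths are in m, angles in rad, forces in N, time in s.
With the tool pointing down it reaches from about 0.25 to 0.775 m from the base axis. Payload 4 kg.
Tool frame: the origin (TCP) lies at the centre of the arm's flange, where the gripper is bolted on; the fingertips stand 199 mm ahead of it and the grasp point (between the pads) lies 180 mm ahead of it; z points along the fingers, y is the line along which they close (so a half turn about z gives the same grasp; the last joint's range is limited). The gripper opens to 94 mm and grips with 3 to 60 N. Pads are 16 mm wide; open, the fingers measure 119 mm over their backs; the gripper's body (75 mm by 177 mm) begins 78 mm behind the grasp point.
Start: joints at [1.051, 0.087, 1.371, -0, 1.684, -0.103], TCP at [0.223, 0.503, 0.405] pointing down, gripper open.
Joint ranges: [-3.1, 3.1], [-0.76, 2.03], [0.27, 2.55], [-1.08, 4.22], [0.17, 2.65], [-2.57, 2.57]. Speed limits (rad/s): [2.79, 2.79, 3.14, 3.14, 3.14, 3.14].

### API

Orientations are given as [roll, pitch, yaw] about the fixed x, y, z axes, in that order (R = Rz(yaw) Ry(pitch) Rx(roll)).
In Python, from bench import robot, eyes, models gives the robot as it stands.
- The arm moves only by the tool step_arm, never from a script. Its argument "commands" is a list that holds one entry, the list of rows, each a list of 7 numbers: the shift along the tool's x, y, z in mm, then the turn, a rotation vector about the tool's x, y, z in rad, then the finger opening in mm, from 0 to 94. In form: [[[tx, ty, tz, wx, wy, wz, gripper], ...]]. A call has 1 to 20 rows; each row shifts and turns the commanded pose from where the row before left it, along the tool's axes as they then stand; what a row does not reach is not made up. A row lasts 1/8 s, in which the tool goes at most 62.5 mm and 10.7 degrees, less where a joint would pass 70% of its speed; a pose out of reach is approached as far as the arm can. A call is refused whole if a number of a shift passes 62.5 or a number of a turn 0.188, either way. A call with a gripper value outside its range is refused whole. The fingers move at their own pace and stop on an object; the grip force is fixed at half the most. Time passes only in rows, so rows that do not move let the fingers close. It gives the time, the measured TCP pose, the force, the opening and the grip force at its end, in the units of the state.
- robot.get_obs(): the state, without advancing time (a new reading comes with each control period).
- eyes.snapshot(name): name is "side" or "top"; returns a dict with "color" (420x560x3 uint8, red, green, blue), "camera_matrix" (3x3 intrinsics, pixels), "D" ([k1, k2, p1, p2, k3] as OpenCV has them; the pictures are not rectified), "eye" and "rotation" of the camera in the world. Camera axes: x right, y up, looking along -z (the intrinsics and any distortion apply to the point x, -y, -z); pixel columns grow to the right and rows downward; lengths in m; the calibration is good to about 2 mm. A picture is of the moment at which its call begins. There is no depth.
- robot.close_job(): hands the job in; it is judged then, once.
Trained networks look in a picture, given as the dict that the camera call returned (one of the last four; its "shot" number tells which), for a name from the list of things; names that differ only in an ending like _2 or _b are one class to them, and where a whole thing is asked for, a point or a joint stands for the part that bears it (a point fixed in the world has none). Each returns a list of dicts, best first, with "confidence" (0 to 1); they miss things now and then, are a little off and sometimes report something else, mostly with a low value. They report only what shows in the picture. A call takes as long as a camera call. They do not tell look-alikes from the thing itself.
- models.masks_of(picture, query): "mask" (420x560 bool, what is visible of it) and "xy" ([column, row] in pixels, amid what is visible of it).
- models.tip_of(picture, query): "xy" ([column, row] in pixels: a listed point, or the origin of a listed thing).
The state is a dict: "time": time; "joint_positions": joint angles; "qvel": joint speeds; "joint_torque": joint torques, N m; "tool_pos": TCP position; "ee_rot": TCP orientation; "wrist_force": force on the tool from outside, world axes, zero at the start; "wrist_torque": the same for the moment, N m; "width": finger opening in m; "finger_force": force on a finger pad.
Only numpy, scipy, OpenCV 4.12 (cv2) and the standard library are available. Lean on these libraries where they do the work, as an engineer would, in place of code of your own. Each camera call takes 0.05 s, during which the arm holds its last target. There are 200 camera calls.

### The job

Put the pry bar over the fulcrum block, toe under the crossmember, and smoothly lever the crossmember's free end up just enough to slide the thinner of the two packers under its foot, gently up against the end stop without shifting the stop. Then ease the crossmember down onto the packer without letting it drop, and draw the bar clear out from under it and set it down. Lift the crossmember only with the bar, never much higher than the packer needs (less than twice its thickness), and leave the thicker packer and everything else on the bench where it is.

Things in the scene. Friction and masses are not known exactly. Their poses are not given: they have to be found in the camera images.
- jig: Fixed jig: dark steel base plate 8 mm thick, in its frame x -170 to 250, y -100 to 115 mm. Origin at bench level (z 0); x along the crossmember from free end to pivot, z up. Steel landing pad on it: top 20 mm above the bench, x -162 to -88, y -35 to 110. Two pivot ears 80 mm high at x 170 to 230. The bar goes in from the jig's -y side, the packer from its +y side
- beam: The crossmember: heavy (4.5 kg) grey steel bar from jig x -150 to its stiff pivot at jig (200, z 50), 60 mm wide (y -30 to 30), 36 mm high, underside 32 mm above the bench when down; origin at jig (-100, 0, 50) when down, axes as the jig's, turns about y as the free end rises. At the bar's place about 45 N raises it, 13 N keeps it up; with less it sinks
- foot (a point): Middle of the underside of the crossmember's foot at the free end (50 x 44 mm, 12 mm deep), jig (-125, 0, 20) mm when down on the pad; its height tells the lift. It rises 1.25 times as far as the crossmember does over the bar (jig x -60)
- fulcrum: Steel fulcrum block fixed on the jig at jig (-60, -70) mm, origin under its middle 8 mm above the bench. Round crest along jig x, between two cheeks 30 mm apart that stand 12 mm above the crest; the bar lies over it along jig y. The crest is 40 mm from the crossmember's near side
- saddle (a point): Top of the fulcrum's crest, midway between the cheeks, 38 mm above the bench
- stop: Steel end stop 50 x 16 x 10 mm on the pad, on the bar's side of the foot. Origin: middle of the lower edge of the face that the packer's nose butts against; this face looks along the jig's +y, axes as the jig's. Clamped at jig y about -32 mm, up to 5 mm either way; slips along y if pushed with more than about 24 N
- bar: Loose steel pry bar, 270 mm, 0.75 kg. Origin under the handle, 200 mm from the toe tip; x to the toe, z up. Handle 24 x 24 mm, x -70 to 50; shank 20 wide, 12 thick, to x 155; toe 20 wide, 7 thick, to x 200; flush below. Balances near x 15. Once the crossmember is up, the bar's own weight over the fulcrum keeps it up, handle let go; alone it cannot raise it
- toe (a point): Tip of the bar's toe, mid thickness
- packer: The thinner packer: loose aluminium plate 8 mm thick, 44 mm wide (x), from y -115 (the nose) to y -20 mm, with an upright grip tail 14 mm wide (x), 40 mm long (y -20 to +20) and 28 mm high. 0.14 kg. Origin under the middle of the tail. It goes in nose first, tail left outside on the jig's +y side, its y axis along the jig's, lying flat on the pad
- nose (a point): Middle of the packer's nose edge, 4 mm above its underside
- thick_packer: Thicker packer of the same form, plate 18 mm, tail 38 mm high: not to be used
- wrench: Steel spanner lying on the bench
- screwdriver: Screwdriver lying on the bench
- bearing: Bearing ring, 62 mm across, 16 mm high
- flask: Steel drinking flask, 200 mm high
- spray_can: White spray can, 180 mm high
- cup: Paper-brown cup, 95 mm high
Things that resemble listed ones, but are neither listed nor needed, are in the scene too. What is shaped like the packer but turquoise or yellow is not meant.

How it is judged:
By the outcome, as a careful person would: the job done as asked, in the order asked, and still so for the second after the job is handed in, with the robot touching nothing.
It also fails if it takes over 72 s, if anything falls off the work surface, if the arm or the gripper's body presses on something with over 40 N, if the wrist force passes 120 N, or if a joint passes its speed limit or range.

## Working session

There is one attempt and no reset: what is moved stays moved. The work goes in short steps, Python scripts to look and compute and a tool call to move; the robot and the scene stay as the last step left them, time stands still between calls to the robot, and variables do not carry over. Pictures are saved under pics/ and viewed, at most 10 in all, crops included, and the job is handed in when it is done.

Besides the shell and the picture viewer there is one more tool, called in YAML: its name, and indented under it one key for each argument. step_arm: Moves the arm, as the interface text tells. Its arguments: {"type":"object","properties":{"commands":{"type":"array"}},"required":["commands"]}

```bash
ls; mkdir -p pics
cat > h.py <<'E'
import numpy as np, cv2
from bench import robot, eyes, models
def snap(n,f=None):
    p=eyes.snapshot(n)
    if f: cv2.imwrite('pics/'+f,p['color'][:,:,::-1])
    return p
def ray(p,xy):
    u=cv2.undistortPoints(np.array([[xy]],float),np.array(p['camera_matrix']),np.array(p['D']))[0,0]
    d=np.array(p['rotation'])@np.array([u[0],-u[1],-1.]); return np.array(p['eye']),d
def atz(p,xy,z):
    e,d=ray(p,xy); return e+d*(z-e[2])/d[2]
def proj(p,X):
    X=np.atleast_2d(X); c=(X-np.array(p['eye']))@np.array(p['rotation']); c=c*[1,-1,-1]
    return cv2.projectPoints(c,np.zeros(3),np.zeros(3),np.array(p['camera_matrix']),np.array(p['D']))[0][:,0]
def tri(p,a,q,b):
    e,d=ray(p,a);f,g=ray(q,b);d/=np.linalg.norm(d);g/=np.linalg.norm(g)
    s=np.linalg.lstsq(np.c_[d,-g],f-e,rcond=None)[0]
    A=e+d*s[0];B=f+g*s[1]; return (A+B)/2,np.linalg.norm(A-B)
E
python3 - <<'E'
from h import *
np.set_printoptions(precision=4,suppress=True)
t=snap('top','t0.png');s=snap('side','s0.png')
print(t['eye'],s['eye'],robot.get_obs()['time'])
for n in ['jig','beam','fulcrum','saddle','stop','bar','toe','packer','nose','thick_packer','foot']:
  for nm,p in (('top',t),('side',s)):
    print(n,nm,[(np.round(r['xy'],1).tolist(),round(r['confidence'],2)) for r in models.tip_of(p,n)[:4]])
E
```

```text
pics
[0.3988 0.0203 1.2251] [ 0.0068 -0.8547  0.8513] 0.1
jig top [([285.3, 167.1], 0.63)]
jig side [([322.1, 228.3], 0.58), ([248.5, 175.3], 0.34)]
beam top [([281.8, 192.3], 0.57)]
beam side [([295.4, 221.7], 0.62)]
fulcrum top [([309.1, 185.0], 0.44)]
fulcrum side [([318.5, 245.5], 0.5)]
saddle top [([309.7, 185.0], 0.69)]
saddle side [([317.3, 236.3], 0.7), ([226.5, 186.1], 0.38)]
stop top [([293.3, 204.4], 0.65), ([191.9, 256.8], 0.31), ([95.9, 192.5], 0.28)]
stop side [([290.4, 235.3], 0.66)]
bar top [([399.7, 227.3], 0.62), ([187.2, 149.8], 0.39)]
bar side [([334.7, 323.6], 0.96)]
toe top [([391.2, 160.4], 0.78)]
toe side [([380.8, 288.5], 0.73), ([338.8, 374.8], 0.16)]
packer top [([157.4, 220.7], 0.94), ([145.7, 158.9], 0.87), ([109.4, 230.8], 0.73)]
packer side [([227.2, 186.4], 0.61), ([265.3, 173.6], 0.61), ([205.4, 177.2], 0.6), ([225.1, 161.3], 0.25)]
nose top [([193.5, 226.3], 0.94), ([117.9, 275.8], 0.86), ([117.1, 141.5], 0.73)]
nose side [([235.0, 199.2], 0.59), ([266.8, 156.6], 0.54), ([183.3, 183.7], 0.51)]
thick_packer top [([152.8, 186.7], 0.82)]
thick_packer side [([249.2, 176.7], 0.68)]
foot top [([279.1, 201.6], 0.85), ([283.0, 190.3], 0.67)]
foot side [([288.0, 231.0], 0.76)]
```

Run:
```python
import cv2
a=cv2.imread('pics/t0.png');cv2.imwrite('pics/t0b.png',cv2.resize(a[80:330,70:430],(792,550),interpolation=cv2.INTER_CUBIC))
a=cv2.imread('pics/s0.png');cv2.imwrite('pics/s0b.png',cv2.resize(a[120:400,150:500],(750,600),interpolation=cv2.INTER_CUBIC))
```

```text
(no output)
```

View pics/t0b.png

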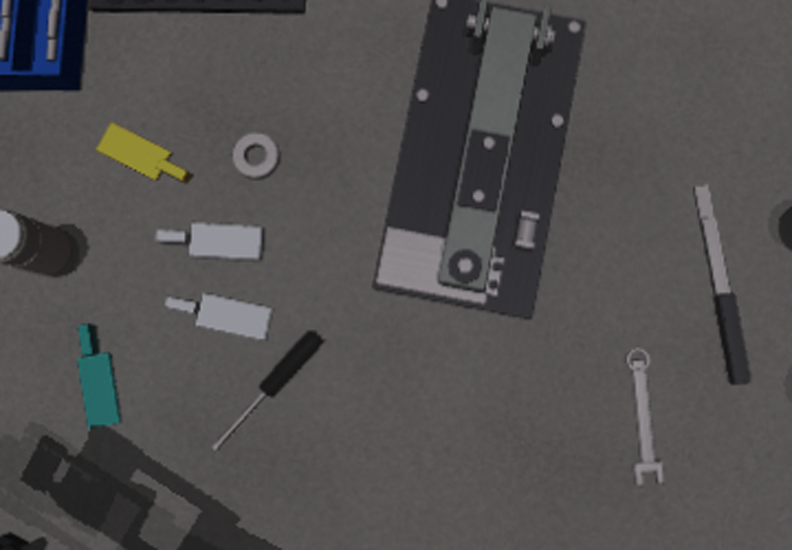

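View pics/s0b.png

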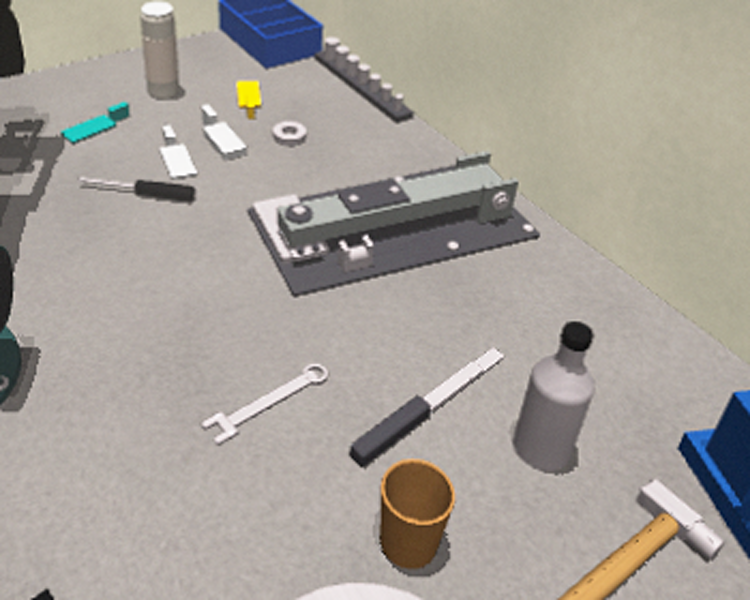

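The top view shows the jig at about crop (480,150) and the bar at (720,290). The two grey packers are at (215,240) and (225,315). I'll fit poses by silhouette, which also tells me which packer is thin.

```bash
cat >> h.py <<'E'
from scipy.optimize import minimize, least_squares
def box(x0,x1,y0,y1,z0,z1): return np.array([[x,y,z] for x in(x0,x1) for y in(y0,y1) for z in(z0,z1)])/1000
BAR=[box(-70,50,-12,12,0,24),box(50,155,-10,10,0,12),box(155,200,-10,10,0,7)]
def PK(t,h): return [box(-22,22,-115,-20,0,t),box(-7,7,-20,20,0,h)]
def T(pose,P,z0=0):
    x,y,a=pose; c,s=np.cos(a),np.sin(a); return P@np.array([[c,s,0],[-s,c,0],[0,0,1]])+[x,y,z0]
def sil(p,boxes,pose,z0=0,S=4):
    m=np.zeros((420*S,560*S),np.uint8)
    for b in boxes:
        q=(proj(p,T(pose,b,z0))+.5)*S-.5
        cv2.fillConvexPoly(m,cv2.convexHull(np.round(q).astype(np.int32)),255)
    return cv2.resize(m,(560,420),interpolation=cv2.INTER_AREA)/255.
def fit(views,boxes,pose,z0=0):
    def c(v):
        v=np.array(v)*[.01,.01,.1]+pose; r=0
        for p,m in views:
            s=sil(p,boxes,v,z0); r+=1-np.minimum(s,m).sum()/np.maximum(s,m).sum()
        return r
    b=min((minimize(c,k,method='Nelder-Mead',options=dict(initial_simplex=np.array(k)+np.vstack([np.zeros(3),np.eye(3)*.8]),maxiter=150,xatol=1e-3,fatol=1e-4)) for k in ([0,0,0],[0.2,.2,-.5])),key=lambda r:r.fun)
    return np.array(b.x)*[.01,.01,.1]+pose,b.fun
E
cat > m0.py <<'E'
from h import *
np.set_printoptions(precision=4,suppress=True)
t=snap('top');s=snap('side')
# jig
J=np.array([[-170,115,8],[-170,-100,8],[250,-100,8],[-170,-100,8],[250,-100,8],[-170,115,8],[-60,-70,38],[-60,-70,38]])/1000
V=[t,t,t,s,s,s,t,s]
O=[(239.5,211.4),(311.8,224.5),(335.9,89.1),(288.1,256.7),(401,229.7),(265.7,218),(309.7,185),(317.3,236.3)]
f=lambda v:np.concatenate([proj(p,T(v,j[None]))[0]-o for p,j,o in zip(V,J,O)])
r=least_squares(f,[.5,0,0],loss='soft_l1');print('jig',r.x);print(f(r.x).reshape(-1,2).round(1).tolist())
j=r.x
for n,P in (('foot',[-125,0,20]),('stop',[-125,-32,20]),('saddle',[-60,-70,38])):
    print(n,T(j,np.array([P])/1000),proj(t,T(j,np.array([P])/1000)),proj(s,T(j,np.array([P])/1000)))
tt=models.tip_of(t,'stop')[0]['xy'];ss=models.tip_of(s,'stop')[0]['xy']
for p,q in((t,tt),(s,ss)): 
    w=atz(p,q,.02)-[j[0],j[1],0]; print('stop in jig',T((0,0,-j[2]),w[None]))
def get(p,n,xy):
    L=[r for r in models.masks_of(p,n) if r['mask'][max(0,int(xy[1])-6):int(xy[1])+7,int(xy[0])-6:int(xy[0])+7].any()]
    return L[0]['mask'].astype(float) if L else None
# bar
w=atz(t,(388,165.5),.006);h=atz(t,(406.5,253),.012);d=(w-h)[:2];a=np.arctan2(d[1],d[0])
p0=[*(w[:2]-.2*d/np.linalg.norm(d)),a];print('bar0',p0,np.linalg.norm(d))
vs=[(p,m) for p,m in((t,get(t,'bar',(400,215))),(s,get(s,'bar',(340,320)))) if m is not None]
print('bar',len(vs),fit(vs,BAR,np.array(p0)))
for nm,xy,tail in (('A',(175,189),(143,187)),('B',(178,224),(147,217.5))):
    n=atz(t,xy,.01);k=atz(t,tail,.03);d=(k-n)[:2];a=np.arctan2(d[1],d[0])-np.pi/2
    o=n[:2]+d/np.linalg.norm(d)*.0675;sx=proj(s,n)[0]
    vs=[]
    for p,q in((t,xy),(s,sx)):
        m=get(p,'packer',q)
        if m is None: m=get(p,'thick_packer',q)
        if m is not None: vs.append((p,m))
    print(nm,len(vs),sx)
    for th,h in((8,28),(18,38)): print(th,fit(vs,PK(th,h),np.array([*o,a])),[1-fit([v],PK(th,h),np.array([*o,a]))[1].round(3) for v in vs])
E
python3 m0.py
```

```text
jig [0.5 0.  0. ]
[[-307.6, 333.2], [-379.9, 320.1], [-404.0, 455.5], [-430.3, 372.9], [-543.2, 399.9], [-407.9, 411.6], [-377.8, 359.6], [-459.5, 393.3]]
foot [[0.375 0.    0.02 ]] [[-68.0805 544.6347]] [[-142.2477  629.5618]]
stop [[ 0.375 -0.032  0.02 ]] [[-68.0805 544.6347]] [[-142.2477  629.5618]]
saddle [[ 0.44  -0.07   0.038]] [[-68.0805 544.6347]] [[-142.2477  629.5618]]Traceback (most recent call last):
  File "m0.py", line 15, in <module>
    w=atz(p,q,.02)-[j[0],j[1],0]; print('stop in jig',T((0,0,-j[2]),w[None]))
      ~~~^^^^^^^^^
  File "h.py", line 11, in atz
    e,d=ray(p,xy); return e+d*(z-e[2])/d[2]
                                       ~^^^
IndexError: invalid index to scalar variable.
```

Run:
```python
from h import *
t=snap('top');s=snap('side');print(t['rotation'],s['rotation'],t['camera_matrix'],t['D'],robot.get_obs())
```

```text
[ 0.10873333 -0.0037162  -1.54796418] [ 0.93436495 -0.01489344 -0.51764557] [[421.08489597   0.         271.69035408]
 [  0.         421.08489597 204.86381178]
 [  0.           0.           1.        ]] [-0.09655303  0.          0.          0.          0.        ] {'time': 1.5, 'joint_positions': array([ 1.05089935e+00,  8.71723216e-02,  1.37072137e+00, -4.03186130e-06,
        1.68364908e+00, -1.03083240e-01]), 'qvel': array([-0.00206353, -0.00050332, -0.0015713 ,  0.00216081,  0.00134282,
       -0.00198154]), 'joint_torque': array([ 1.22865757e-03, -3.40032113e+01, -3.02587545e+01,  7.18525168e-02,
        2.38342455e-02,  1.01805549e-05]), 'tool_pos': array([0.22265411, 0.50289646, 0.40471016]), 'ee_rot': array([3.14154345e+00, 9.11777474e-06, 2.72477847e+00]), 'wrist_force': array([-0.04056804,  0.27046018, -0.26717911]), 'wrist_torque': array([ 0.00583263, -0.02017946, -0.01891091]), 'finger_force': 0.0, 'width': 0.09389487644473454}
```

```bash
python3 - <<'E'
s=open('h.py').read()
s=s.replace("    p=eyes.snapshot(n)\n","    p=dict(eyes.snapshot(n)); p['rotation']=R.from_euler('xyz',p['rotation']).as_matrix()\n").replace("import numpy as np, cv2","import numpy as np, cv2\nfrom scipy.spatial.transform import Rotation as R")
open('h.py','w').write(s)
E
time python3 m0.py
```

```text
jig [ 0.6607 -0.0299 -0.1625]
[[0.3, -0.3], [0.8, 0.2], [0.5, -0.7], [-1.6, 0.2], [0.5, -1.2], [-1.4, -1.1], [0.3, -0.7], [-1.9, -0.3]]
foot [[ 0.5373 -0.0097  0.02  ]] [[281.6396 202.7212]] [[288.2806 231.3537]]
stop [[ 0.5322 -0.0413  0.02  ]] [[292.5623 204.7604]] [[291.8784 237.3197]]
saddle [[ 0.5901 -0.0893  0.038 ]] [[310.0468 184.2755]] [[315.3683 235.9764]]
stop in jig [[-0.1229 -0.0235  0.02  ]]
stop in jig [[-0.1234 -0.016   0.02  ]]
bar0 [np.float64(0.4614327468290165), np.float64(-0.36285067640507773), np.float64(0.19590136662228716)] 0.26252650076204354
bar 2 (array([ 0.4667, -0.3625,  0.1844]), np.float64(0.2812770487000419))
A 2 [254.958  185.6637]
8 (array([ 0.5746,  0.3775, -0.028 ]), np.float64(0.2745430608054168)) [np.float64(0.917), np.float64(0.897)]
18 (array([ 0.573 ,  0.3756, -0.0282]), np.float64(0.24540021223100883)) [np.float64(0.91), np.float64(0.9)]
B 2 [232.4354 194.4295]
8 (array([ 0.484 ,  0.3614, -0.1896]), np.float64(0.34536192796757725)) [np.float64(0.91), np.float64(0.793)]
18 (array([ 0.4839,  0.3599, -0.2092]), np.float64(0.4413786500588016)) [np.float64(0.889), np.float64(0.6970000000000001)]
real	0m7.146s
user	0m7.209s
sys	0m3.046s
```

Packer B (the lower one) fits as the thin packer, and the network labels A as the thick one. Before planning the bar grasp, I'll check clearance to the neighbours.

Run:
```python
from h import *
np.set_printoptions(precision=3,suppress=True)
t=snap('top');s=snap('side')
for n in ['flask','cup','wrench','spray_can','screwdriver']:
    for nm,p in(('t',t),('s',s)):
        print(n,nm,[(r['xy'].round() if hasattr(r['xy'],'round') else r['xy'],round(r['confidence'],2),atz(p,r['xy'],0)[:2]) for r in models.tip_of(p,n)[:2]])
for nm,q in (('flask base',(405,333)),('cup base',(343,378))): print(nm,atz(s,q,0))
# bar tip/end in both views
print('toe tri',tri(t,models.tip_of(t,'toe')[0]['xy'],s,models.tip_of(s,'toe')[0]['xy']))
print('B nose/tail side', atz(s,(235.0,199.2),.004), atz(t,(193.5,226.3),.004))
```

```text
flask t [([434.5, 183.1], 0.77, array([ 0.609, -0.467])), ([310.6, 182.1], 0.56, array([ 0.603, -0.094]))]
flask s [([403.5, 332.0], 0.93, array([ 0.604, -0.476]))]
cup t [([442.4, 254.9], 0.71, array([ 0.396, -0.487]))]
cup s [([342.4, 373.7], 0.63, array([ 0.397, -0.492]))]
wrench t [([362.4, 266.8], 0.8, array([ 0.358, -0.248])), ([280.2, 203.1], 0.27, array([ 0.538, -0.006]))]
wrench s [([272.4, 304.4], 0.78, array([ 0.352, -0.237]))]
spray_can t [([96.6, 191.6], 0.6, array([0.56 , 0.542]))]
spray_can s [([225.7, 161.4], 0.97, array([0.554, 0.548])), ([290.7, 233.2], 0.18, array([ 0.552, -0.002]))]
screwdriver t [([191.6, 256.3], 0.95, array([0.377, 0.248]))]
screwdriver s [([212.3, 210.3], 0.8, array([0.369, 0.245])), ([226.3, 161.6], 0.48, array([0.555, 0.546]))]
flask base [ 0.605 -0.48   0.   ]
cup base [ 0.392 -0.501  0.   ]
toe tri (array([ 0.676, -0.322, -0.011]), np.float64(0.004230234969879692))
B nose/tail side [0.468 0.264 0.004] [0.464 0.245 0.004]
```

step_arm:
  commands:
    - [[-32.5,-38,4,0,0,0,60],[-32.5,-38,4,0,0,0,60],[-32.5,-38,4,0,0,0,60],[-32.5,-38,4,0,0,0,60],[-32.5,-38,4,0,0,0,60],[-32.5,-38,4,0,0,0,60],[-32.5,-38,4,0,0,0,60],[-32.5,-38,4,0,0,0,60],[-32.5,-38,4,0,0,0,60],[-32.5,-38,4,0,0,0,60],[-32.5,-38,4,0,0,0,60],[-32.5,-38,4,0,0,0,60],[-32.5,-38,4,0,0,0,60],[-32.5,-38,4,0,0,0,60],[-32.5,-38,4,0,0,0,60],[-32.5,-38,4,0,0,0,60],[-32.5,-38,4,0,0,0,60],[-32.5,-38,4,0,0,0,60]]

```text
time: 5.05
tool_pos: [0.481, -0.361, 0.3325]
ee_rot: [3.141, 0.0, 2.725]
wrist_force: [1.0, 0.0, 0.7]
width: 0.0599
finger_force: 0.0
```

step_arm:
  commands:
    - [[0,0,0,0,0,0.181,60],[0,0,0,0,0,0.181,60],[0,0,0,0,0,0.181,60],[0,0,0,0,0,0.181,60],[0,0,0,0,0,0.181,60],[0,0,0,0,0,0.181,60],[0,0,0,0,0,0.181,60],[0,0,0,0,0,0.181,60],[0,0,0,0,0,0.181,60],[0,0,0,0,0,0.181,60],[0,0,0,0,0,0.181,60],[0,0,0,0,0,0.181,60],[0,0,0,0,0,0.181,60],[0,0,0,0,0,0.181,60],[0,0,0,0,0,0,60]]

```text
time: 6.92
tool_pos: [0.4807, -0.3594, 0.3326]
ee_rot: [-3.141, 0.0, 0.193]
wrist_force: [-0.8, -0.1, -0.9]
width: 0.0599
finger_force: 0.0
```

step_arm:
  commands:
    - [[0,0,20,0,0,0,60],[0,0,20,0,0,0,60],[0,0,20,0,0,0,60],[0,0,20,0,0,0,60],[0,0,20,0,0,0,60],[0,0,15,0,0,0,60],[0,0,10,0,0,0,60],[0,0,4,0,0,0,60],[0,0,0,0,0,0,40],[0,0,0,0,0,0,15],[0,0,0,0,0,0,15],[0,0,0,0,0,0,15],[0,0,0,0,0,0,15],[0,0,0,0,0,0,15]]

```text
time: 8.68
tool_pos: [0.4808, -0.3597, 0.2041]
ee_rot: [3.14, -0.001, 0.191]
wrist_force: [0.2, -2.1, 0.9]
width: 0.0241
finger_force: 30.0
```

Run:
```python
from h import *
s=snap('side');c=s['color'][200:400,250:500,::-1];cv2.imwrite('pics/s1.png',cv2.resize(c,(750,600),interpolation=cv2.INTER_CUBIC))
print(robot.get_obs()['width'], 'toe',atz(s,models.tip_of(s,'toe')[0]['xy'],.0035))
```

```text
Traceback (most recent call last):
IndexError: list index out of range
```

View pics/s1.png

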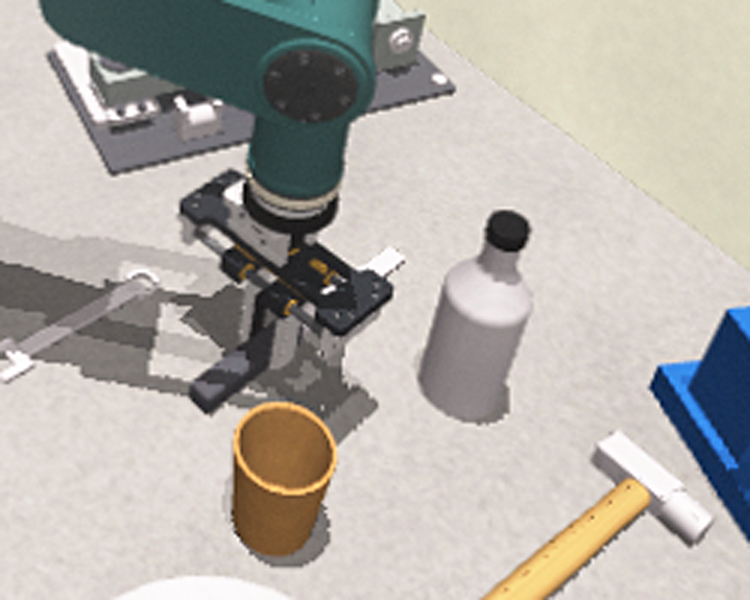

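```bash
cat > jig.py <<'E'
from h import *
np.set_printoptions(precision=4,suppress=True)
t=snap('top');s=snap('side')
def G(f):
    g=cv2.GaussianBlur(cv2.imread(f,0).astype(np.float32),(0,0),1.2); return np.hypot(cv2.Sobel(g,-1,1,0),cv2.Sobel(g,-1,0,1))
gt,gs=G('pics/t0.png'),G('pics/s0.png')
def seg(a,b,n=60): return np.linspace(a,b,n)/1000
L=[seg((-170,105,8),(-170,-95,8)),seg((-165,-100,8),(245,-100,8))]
Lt=L+[seg((-165,115,8),(245,115,8))]
def sc(v,g,p,LL):
    q=np.vstack([proj(p,T(v,l)) for l in LL]).astype(np.float32)
    return cv2.remap(g,q[None,:,0],q[None,:,1],cv2.INTER_LINEAR).mean()
v0=np.array([.6607,-.0299,-.1625])
for nm,c in (('top',lambda v:sc(v,gt,t,Lt)),('side',lambda v:sc(v,gs,s,L)),('both',lambda v:sc(v,gt,t,Lt)+sc(v,gs,s,L))):
    f=lambda k:-c(v0+np.array(k)*[.003,.003,.01])
    r=minimize(f,[0,0,0],method='Nelder-Mead',options=dict(initial_simplex=np.vstack([np.zeros(3),np.eye(3)])-.25))
    v=v0+r.x*[.003,.003,.01]; print(nm,v,r.fun,f([0,0,0]),'saddle',T(v,np.array([[-60,-70,38]])/1000)[0])
E
python3 jig.py
```

```text
top [ 0.6583 -0.0286 -0.159 ] -74.55210876464844 -66.00517 saddle [ 0.5879 -0.0882  0.038 ]
side [ 0.6569 -0.0379 -0.1677] -201.25057983398438 -110.32197 saddle [ 0.586  -0.0969  0.038 ]
both [ 0.657  -0.0365 -0.171 ] -238.97830200195312 -176.32715 saddle [ 0.586  -0.0953  0.038 ]
```

step_arm:
  commands:
    - [[0,0,-4,0,0,0,15],[0,0,-10,0,0,0,15],[0,0,-15,0,0,0,15],[0,0,-20,0,0,0,15],[0,0,-20,0,0,0,15],[0,0,-20,0,0,0,15],[0,0,-20,0,0,0,15],[0,0,-10,0,0,0,15],[0,0,-4,0,0,0,15]]

```text
time: 10.0
tool_pos: [0.4807, -0.3593, 0.3275]
ee_rot: [3.141, -0.001, 0.191]
wrist_force: [-0.1, 0.8, -7.4]
width: 0.0236
finger_force: 30.0
```

```bash
sed -i 's/^L=.*/L=[seg((-170,105,0),(-170,-95,0)),seg((-165,-100,0),(245,-100,0))]/; s/^Lt=L+\[seg/Lt=[L[0],seg((-165,-100,8),(245,-100,8)),seg/' jig.py; python3 jig.py
```

```text
top [ 0.6589 -0.0287 -0.1585] -74.54256439208984 -68.602455 saddle [ 0.5886 -0.0884  0.038 ]
side [ 0.6613 -0.0308 -0.1672] -201.70510864257812 -197.96303 saddle [ 0.5905 -0.0898  0.038 ]
both [ 0.6605 -0.03   -0.1636] -266.9211120605469 -266.5655 saddle [ 0.5899 -0.0893  0.038 ]
```

```bash
cat >> h.py <<'E'
JIG=np.array([.6605,-.030,-.1636]); GX,GH=.0144,.0241
def jw(P): return T(JIG,np.atleast_2d(P)/1000)[0]
YB=JIG[2]+np.pi/2
def barpose(xc,th,gap,jx=-60):
    """tcp for bar with point xc(mm) over crest, toe down th(deg), underside gap mm above crest"""
    Rb=(R.from_euler('z',YB)*R.from_euler('y',th,degrees=True))
    o=jw([jx,-70,38])+Rb.apply([-xc/1000,0,gap/1000])
    Rt=Rb*R.from_euler('x',np.pi)
    g=o+Rb.apply([GX,0,GH]); return g-Rt.apply([0,0,.18]),Rt
def delta(p,Rt,cur=None):
    o=robot.get_obs(); c,Rc=(np.array(o['tool_pos']),R.from_euler('xyz',o['ee_rot'])) if cur is None else cur
    return np.round(Rc.inv().apply(p-c)*1000,1), np.round((Rc.inv()*Rt).as_rotvec(),4)
E
python3 - <<'E'
from h import *
P=[barpose(175,0,60),barpose(175,23,12),barpose(175,23,2),barpose(143,23,2)]
c=np.array(robot.get_obs()['tool_pos']),P[0][1]
for p in P: print(np.round(p[0],4),*delta(*p,cur=c)); c=p
E
```

```text
[ 0.5637 -0.2477  0.3021] [123.6  63.9  24.5] [0. 0. 0.]
[ 0.5796 -0.1518  0.2997] [97.2 -0.   2.4] [ 0.     -0.4014 -0.    ]
[ 0.5789 -0.1557  0.2905] [-0.  0. 10.] [0. 0. 0.]
[ 0.5837 -0.1266  0.278 ] [32. -0.  0.] [0. 0. 0.]
```

step_arm:
  commands:
    - [[0,0,0,0,0,-0.1,15],[0,0,0,0,0,-0.14,15],[0,0,0,0,0,-0.14,15],[0,0,0,0,0,-0.14,15],[0,0,0,0,0,-0.14,15],[0,0,0,0,0,-0.14,15],[0,0,0,0,0,-0.14,15],[0,0,0,0,0,-0.14,15],[0,0,0,0,0,-0.136,15],[0,0,0,0,0,0,15]]

```text
time: 11.35
tool_pos: [0.4805, -0.3592, 0.3254]
ee_rot: [-3.14, -0.001, 1.405]
wrist_force: [-0.8, -0.4, -7.0]
width: 0.0241
finger_force: 30.0
```

step_arm:
  commands:
    - [[15.5,8,-2,0,0,0,15],[15.5,8,-2,0,0,0,15],[15.5,8,-2,0,0,0,15],[15.5,8,-2,0,0,0,15],[15.5,8,-2,0,0,0,15],[15.5,8,-2,0,0,0,15],[15.5,8,0,0,0,0,15],[15.5,8,0,0,0,0,15],[0,0,0,0,-0.05,0,15],[0,0,0,0,-0.05,0,15],[0,0,0,0,-0.05,0,15],[0,0,0,0,-0.05,0,15],[0,0,0,0,-0.05,0,15],[0,0,0,0,-0.05,0,15],[0,0,0,0,-0.05,0,15],[0,0,0,0,-0.05,0,15],[0,0,0,0,0,0,15]]

```text
time: 13.48
tool_pos: [0.5644, -0.2465, 0.3381]
ee_rot: [-3.141, 0.397, 1.407]
wrist_force: [0.2, 0.0, -7.4]
width: 0.0236
finger_force: 30.0
```

Run:
```python
from h import *
P=[barpose(175,23,30),barpose(175,23,3)]
print(delta(*P[0]),delta(*P[1]))
t=snap('top','t2.png');s=snap('side','s2.png')
a=t['color'][100:300,230:430,::-1];b=s['color'][150:350,230:430,::-1]
cv2.imwrite('pics/c2.png',cv2.resize(np.hstack([a,b]),(800,400),interpolation=cv2.INTER_CUBIC))
```

```text
(array([103.3,  -0.4, -19.7]), array([-0.0004, -0.0043,  0.0002])) (array([103.2,  -0.4,   7.3]), array([-0.0004, -0.0043,  0.0002]))
```

View pics/c2.png

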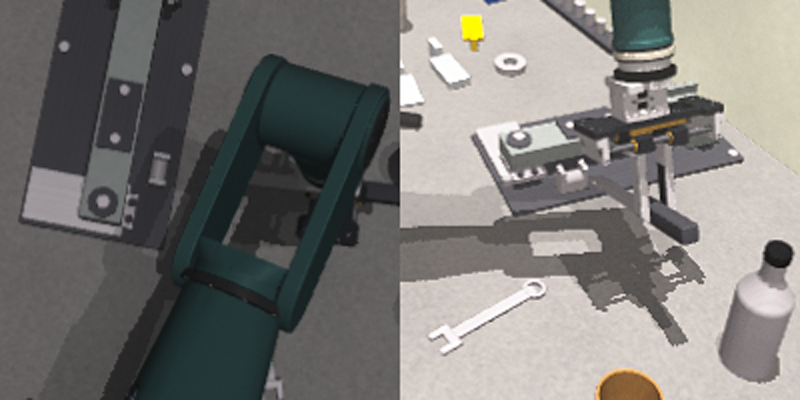

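step_arm:
  commands:
    - [[0,0,-10,0,0,0,15],[0,0,-10,0,0,0,15],[14,0,0,0,0,0,15],[15,0,0,0,0,0,15],[15,0,0,0,0,0,15],[15,0,0,0,0,0,15],[15,0,0,0,0,0,15],[15,0,0,0,0,0,15],[14,0,0,0,0,0,15],[0,0,10,0,0,0,15],[0,0,10,0,0,0,15],[0,0,0,0,0,0,15]]

```text
time: 15.08
tool_pos: [0.579, -0.1547, 0.2969]
ee_rot: [-3.138, 0.4, 1.407]
wrist_force: [-1.0, 0.4, -7.4]
width: 0.0236
finger_force: 30.0
```

Run:
```python
from h import *
P=[barpose(175,23,0),barpose(143,23,0)]
print(delta(*P[0]),delta(*P[1]))
t=snap('top','t3.png');s=snap('side','s3.png')
a=t['color'][130:230,260:360,::-1];b=s['color'][200:300,270:370,::-1]
# overlay: predicted toe outline
cv2.imwrite('pics/c3.png',cv2.resize(np.hstack([a,b]),(800,400),interpolation=cv2.INTER_CUBIC))
```

```text
(array([1.5, 0.2, 8.3]), array([-0.0035, -0.0016, -0.0005])) (array([33.5,  0.2,  8.4]), array([-0.0035, -0.0016, -0.0005]))
```

View pics/c3.png

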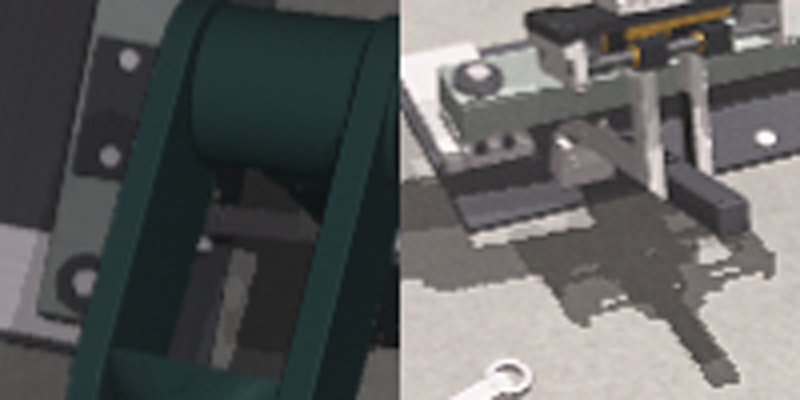

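In the side view the toe is entering between the cheeks at about crop (590,140). Next I lower the bar onto the crest.

step_arm:
  commands:
    - [[0,0,3,0,0,0,15],[0,0,2,0,0,0,15],[0,0,1,0,0,0,15],[0,0,0,0,0,0,15]]

```text
time: 15.68
tool_pos: [0.5791, -0.1562, 0.293]
ee_rot: [-3.141, 0.4, 1.407]
wrist_force: [0.2, -0.3, -7.1]
width: 0.0235
finger_force: 30.0
```

step_arm:
  commands:
    - [[0,0,1,0,0,0,15],[0,0,1,0,0,0,15],[0,0,0,0,0,0,15]]

```text
time: 16.05
tool_pos: [0.579, -0.1569, 0.2911]
ee_rot: [-3.141, 0.4, 1.407]
wrist_force: [-0.3, -0.6, -6.8]
width: 0.0238
finger_force: 30.0
```

step_arm:
  commands:
    - [[0,0,1,0,0,0,15],[0,0,1,0,0,0,15],[0,0,0,0,0,0,15]]

```text
time: 16.42
tool_pos: [0.579, -0.1577, 0.2897]
ee_rot: [3.141, 0.4, 1.406]
wrist_force: [0.3, 0.0, -5.5]
width: 0.0238
finger_force: 30.0
```

step_arm:
  commands:
    - [[0,0,1,0,0,0,15],[0,0,0,0,0,0,15]]

```text
time: 16.68
tool_pos: [0.579, -0.1582, 0.2888]
ee_rot: [3.141, 0.4, 1.406]
wrist_force: [-1.3, -0.4, -5.0]
width: 0.0239
finger_force: 30.0
```

Run:
```python
from h import *
print(delta(*barpose(143,23,0)))
```

```text
(array([33.6, -0.5, -0.5]), array([ 0.0007, -0.0014, -0.0008]))
```

step_arm:
  commands:
    - [[0,0,-1,0,0,0,15],[4,0,0,0,0,0,15],[5,0,0,0,0,0,15],[5,0,0,0,0,0,15],[5,0,0,0,0,0,15],[4,0,0,0,0,0,15],[0,0,0,0,0,0,15]]

```text
time: 17.55
tool_pos: [0.5825, -0.1362, 0.28]
ee_rot: [-3.141, 0.399, 1.408]
wrist_force: [0.1, 1.5, -7.0]
width: 0.0238
finger_force: 30.0
```

step_arm:
  commands:
    - [[4,0,0,0,0,0,15],[4,0,0,0,0,0,15],[4,0,0,0,0,0,15],[1,0,0,0,0,0,15],[0,0,0,0,0,0,15]]

```text
time: 18.18
tool_pos: [0.5844, -0.1248, 0.2753]
ee_rot: [3.142, 0.4, 1.407]
wrist_force: [0.2, -0.2, -6.0]
width: 0.0239
finger_force: 30.0
```

Run:
```python
from h import *
np.set_printoptions(precision=4,suppress=True)
print(delta(*barpose(140,23,0)))
c=barpose(140,23,0)
for th in (20,18,16,14,12,10,8,6,5,4,3):
    p=barpose(140,th,0); print(th,'edge top z',38+7/np.cos(np.radians(th))-40*np.tan(np.radians(th)),*delta(*p,cur=c)); c=p
s=snap('side','s4.png');print('foot',[(r['xy'],r['confidence']) for r in models.tip_of(s,'foot')[:2]])
```

```text
(array([ 0.2, -0.3,  0.3]), array([-0.    , -0.0019, -0.0002]))
20 edge top z 30.890435036683293 [-10.5   0.    6.9] [ 0.      0.0524 -0.    ]
18 edge top z 32.363447720351616 [-7.  -0.   4.5] [-0.      0.0349  0.    ]
16 edge top z 33.812280620678905 [-7.   0.   4.5] [0.     0.0349 0.    ]
14 edge top z 35.24117529172206 [-7.  -0.   4.5] [ 0.      0.0349 -0.    ]
12 edge top z 36.65412169725432 [-7.  -0.   4.5] [-0.      0.0349  0.    ]
10 edge top z 38.054907054861616 [-7.   0.   4.5] [-0.      0.0349 -0.    ]
8 edge top z 39.447159619534666 [-7.  -0.   4.5] [0.     0.0349 0.    ]
6 edge top z 40.834388546317555 [-7.   0.   4.5] [-0.      0.0349 -0.    ]
5 edge top z 41.52719232176647 [-3.5 -0.   2.2] [0.     0.0175 0.    ]
4 edge top z 42.22002080882779 [-3.5  0.   2.2] [ 0.      0.0175 -0.    ]
3 edge top z 42.9132952506638 [-3.5 -0.   2.2] [0.     0.0175 0.    ]
foot [([287.7, 232.5], 0.71)]
```

step_arm:
  commands:
    - [[-1.8,0,1.2,0,0.0087,0,15],[-3.5,0,2.3,0,0.0175,0,15],[-3.5,0,2.3,0,0.0175,0,15],[-2.6,0,1.7,0,0.013,0,15],[-1.8,0,1.1,0,0.0087,0,15],[-1.8,0,1.1,0,0.0087,0,15],[-1.8,0,1.1,0,0.0087,0,15],[-1.8,0,1.1,0,0.0087,0,15],[-1.8,0,1.1,0,0.0087,0,15],[-1.8,0,1.1,0,0.0087,0,15],[-1.8,0,1.1,0,0.0087,0,15],[-1.8,0,1.1,0,0.0087,0,15],[-1.8,0,1.1,0,0.0087,0,15],[-1.8,0,1.1,0,0.0087,0,15],[-1.8,0,1.1,0,0.0087,0,15],[-1.8,0,1.1,0,0.0087,0,15]]

```text
time: 20.27
tool_pos: [0.5785, -0.1613, 0.2684]
ee_rot: [3.139, 0.237, 1.408]
wrist_force: [-0.1, 8.4, 2.4]
width: 0.0235
finger_force: 30.0
```

```bash
cat > lift.py <<'E'
from h import *
import sys
np.set_printoptions(precision=4,suppress=True)
for th in map(float,sys.argv[2:]): print(th,*delta(*barpose(140,th,0)))
# lift from image motion of the beam's free-end region in side view vs s0
s=snap('side',sys.argv[1]);a=cv2.imread('pics/s0.png',0).astype(np.float32);b=cv2.cvtColor(s['color'],cv2.COLOR_RGB2GRAY).astype(np.float32)
c=proj(s,jw([-125,-30,62]))[0];print('beam end px',c)
def pr(h):
    # predicted px of points of free end after foot lift h (rot about pivot 200,z50)
    al=h/325.; P=np.array([[x,y,z] for x,y,z in((-150,-30,68),(-150,-30,40),(-110,-30,68),(-125,0,70))],float)
    X=P-[200,0,50]; Y=np.c_[200+X[:,0]*np.cos(al)+X[:,2]*np.sin(al),P[:,1],50-X[:,0]*np.sin(al)+X[:,2]*np.cos(al)]
    return np.array([proj(s,jw(q))[0] for q in Y])
x,y=np.round(pr(0)[3]).astype(int);w=12
tm=cv2.resize(a[y-w:y+w,x-w:x+w],None,fx=8,fy=8,interpolation=cv2.INTER_CUBIC)
S=cv2.resize(b[y-w-9:y+w+9,x-w-9:x+w+9],None,fx=8,fy=8,interpolation=cv2.INTER_CUBIC)
r=cv2.matchTemplate(S,tm,cv2.TM_CCOEFF_NORMED);_,v,_,l=cv2.minMaxLoc(r)
d=np.array(l)/8-9;print('shift px',d,v)
for h in (4,8,10,12,14,16): print(h,(pr(h)-pr(0))[3])
E
python3 lift.py s5.png 11 8 5.5
```

```text
11.0 [-9.7 -0.5  8.6] [0.0022 0.0453 0.0004]
8.0 [-19.9  -0.6  15.9] [0.0022 0.0977 0.0004]
5.5 [-28.1  -0.6  22.4] [0.0022 0.1413 0.0005]
beam end px [292.0332 226.9335]
shift px [ 0.    -0.375] 0.9571473598480225
4 [ 0.1144 -0.9912]
8 [ 0.2435 -1.9882]
10 [ 0.3135 -2.4888]
12 [ 0.3871 -2.9908]
14 [ 0.4645 -3.4942]
16 [ 0.5455 -3.9989]
```

step_arm:
  commands:
    - [[-1.7,0,1.2,0,0.0087,0,15],[-1.7,0,1.2,0,0.0087,0,15],[-1.7,0,1.2,0,0.0087,0,15],[-1.7,0,1.2,0,0.0087,0,15],[-1.7,0,1.2,0,0.0087,0,15],[-1.7,0,1.2,0,0.0087,0,15],[-1.7,0,1.2,0,0.0087,0,15],[-1.7,0,1.2,0,0.0087,0,15],[-1.7,0,1.2,0,0.0087,0,15],[-1.7,0,1.2,0,0.0087,0,15]]

```text
time: 21.58
tool_pos: [0.5755, -0.1806, 0.2608]
ee_rot: [3.139, 0.152, 1.408]
wrist_force: [-0.8, 7.6, 3.2]
width: 0.0237
finger_force: 30.0
```

```bash
python3 lift.py s6.png 8.5 5.5
```

```text
8.5 [-1.3 -0.7  2.6] [0.003  0.0036 0.0006]
5.5 [-11.8  -0.7   9.4] [0.003  0.056  0.0007]
beam end px [292.0332 226.9335]
shift px [ 0.125 -1.5  ] 0.9306023120880127
4 [ 0.1144 -0.9912]
8 [ 0.2435 -1.9882]
10 [ 0.3135 -2.4888]
12 [ 0.3871 -2.9908]
14 [ 0.4645 -3.4942]
16 [ 0.5455 -3.9989]
```

step_arm:
  commands:
    - [[-1.7,0,1.2,0,0.0087,0,15],[-1.7,0,1.2,0,0.0087,0,15],[-1.7,0,1.2,0,0.0087,0,15],[-1.7,0,1.2,0,0.0087,0,15],[-1.7,0,1.2,0,0.0087,0,15],[-1.7,0,1.2,0,0.0087,0,15],[-1.7,0,1.2,0,0.0087,0,15],[-1.7,0,1.2,0,0.0087,0,15],[0,0,0,0,0,0,15],[0,0,0,0,0,0,15]]

```text
time: 22.88
tool_pos: [0.5732, -0.1954, 0.2533]
ee_rot: [3.138, 0.084, 1.408]
wrist_force: [-0.8, 6.7, 4.3]
width: 0.0234
finger_force: 30.0
```

```bash
python3 lift.py s7.png 5
python3 - <<'E'
import cv2
a=cv2.imread('pics/s7.png');b=cv2.imread('pics/s0.png')
import numpy as np
f=lambda a:a[200:275,265:365]
cv2.imwrite('pics/c7.png',cv2.resize(np.hstack([f(b),f(a)]),(800,300),interpolation=cv2.INTER_CUBIC))
E
```

```text
5.0 [ 0.2 -0.8  1.1] [ 0.0036 -0.0035  0.0008]
beam end px [292.0332 226.9335]
shift px [ 0.25 -2.5 ] 0.9040395617485046
4 [ 0.1144 -0.9912]
8 [ 0.2435 -1.9882]
10 [ 0.3135 -2.4888]
12 [ 0.3871 -2.9908]
14 [ 0.4645 -3.4942]
16 [ 0.5455 -3.9989]
```

View pics/c7.png

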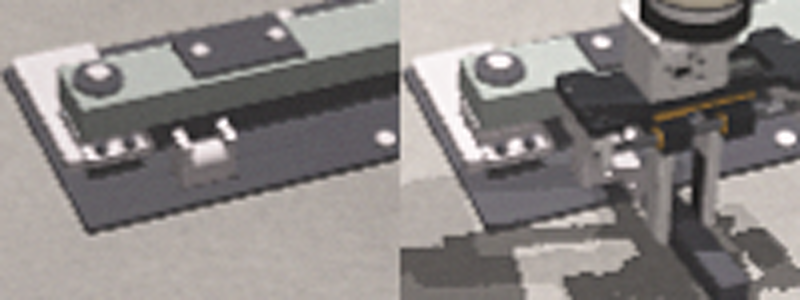

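step_arm:
  commands:
    - [[-1.7,0,1.2,0,0.0087,0,15],[-0.8,0,0.6,0,0.004,0,15],[0,0,0,0,0,0,15],[0,0,0,0,0,0,30],[0,0,0,0,0,0,50],[0,0,0,0,0,0,60],[0,0,0,0,0,0,60]]

```text
time: 23.8
tool_pos: [0.5721, -0.1985, 0.2483]
ee_rot: [-3.141, 0.07, 1.407]
wrist_force: [-0.3, -0.3, -0.9]
width: 0.0564
finger_force: 0.0
```

```bash
python3 lift.py s8.png 5 4.3
```

```text
5.0 [ 3.  -0.3 -4.2] [-0.0002 -0.0172 -0.0006]
4.3 [ 0.5 -0.3 -2.7] [-0.0002 -0.005  -0.0006]
beam end px [292.0332 226.9335]
shift px [ 0.25  -2.625] 0.9039417505264282
4 [ 0.1144 -0.9912]
8 [ 0.2435 -1.9882]
10 [ 0.3135 -2.4888]
12 [ 0.3871 -2.9908]
14 [ 0.4645 -3.4942]
16 [ 0.5455 -3.9989]
```

step_arm:
  commands:
    - [[0,0,-15,0,0,0,60],[0,0,-25,0,0,0,60],[0,0,-25,0,0,0,60],[0,0,-25,0,0,0,60],[0,0,-15,0,0.035,0,60],[0,0,0,0,0.036,0,60],[0,0,0,0,0,0,60]]

```text
time: 24.72
tool_pos: [0.5732, -0.1913, 0.3521]
ee_rot: [-3.14, -0.003, 1.406]
wrist_force: [-1.1, -0.6, -0.2]
width: 0.0597
finger_force: 0.0
```

```bash
python3 lift.py s9.png
cat > pk.py <<'E'
from h import *
np.set_printoptions(precision=4,suppress=True)
t=snap('top','tp.png');s=snap('side')
def best(p,xy):
    L=[r for n in('packer',) for r in models.masks_of(p,n)]
    L=[r for r in L if np.hypot(*(np.array(r['xy'])-xy))<9]
    return L[0]['mask'].astype(float) if L else None
v0=np.array([.484,.3614,-.19]);vs=[]
for nm,p in(('t',t),('s',s)):
    c=proj(p,T(v0,np.array([[0,-.06,.008]])))[0]; m=best(p,c)
    if m is not None: vs.append((p,m));print(nm,fit(vs[-1:],PK(8,28),v0))
if len(vs)==2:print('both',fit(vs,PK(8,28),v0))
E
python3 pk.py
```

```text
beam end px [292.0332 226.9335]
shift px [ 0.25  -2.625] 0.902273416519165
4 [ 0.1144 -0.9912]
8 [ 0.2435 -1.9882]
10 [ 0.3135 -2.4888]
12 [ 0.3871 -2.9908]
14 [ 0.4645 -3.4942]
16 [ 0.5455 -3.9989]
t (array([ 0.4847,  0.3643, -0.1878]), np.float64(0.08267962817000096))
s (array([ 0.4871,  0.3578, -0.2278]), np.float64(0.2292577120822622))
both (array([ 0.4849,  0.363 , -0.1918]), np.float64(0.34788904079507255))
```

step_arm:
  commands:
    - [[44.4,-14.8,0,0,0,0,60],[44.4,-14.8,0,0,0,0,60],[44.4,-14.8,0,0,0,0,60],[44.4,-14.8,0,0,0,0,60],[44.4,-14.8,0,0,0,0,60],[44.4,-14.8,0,0,0,0,50],[44.4,-14.8,0,0,0,0,50],[44.4,-14.8,0,0,0,0,50],[44.4,-14.8,8,0,0,0,50],[44.4,-14.9,15,0,0,0,50],[44.4,-14.9,15,0,0,0,50],[44.4,-14.9,15,0,0,0,50],[0,0,0,0,0,0.025,50],[0,0,0,0,0,0,50]]

```text
time: 26.72
tool_pos: [0.485, 0.3635, 0.3008]
ee_rot: [3.141, -0.0, 1.382]
wrist_force: [0.5, -0.7, -0.8]
width: 0.0499
finger_force: 0.0
```

Run:
```python
from h import *
print(delta(np.array([.4848,.3635,.2045]),R.from_euler('z',1.381)*R.from_euler('x',np.pi)))
s=snap('side');a=s['color'][130:230,180:300,::-1];cv2.imwrite('pics/c9.png',cv2.resize(a,(720,600),interpolation=cv2.INTER_CUBIC))
```

```text
(array([-0.1, -0.2, 96.3]), array([ 0.0001, -0.0005,  0.001 ]))
```

View pics/c9.png

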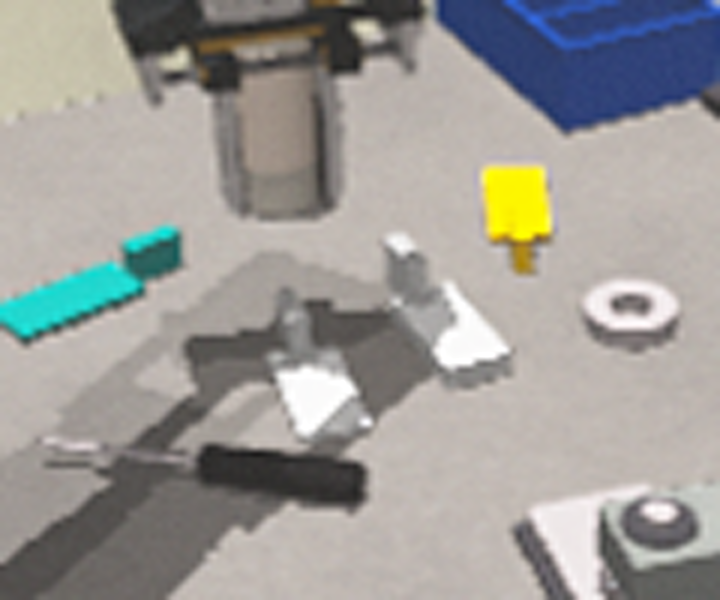

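Packer B at crop (320,400) is clearly thinner than A at (460,340), and the gripper is centred over B's tail. I'll descend and grip.

step_arm:
  commands:
    - [[0,0,25,0,0,0,50],[0,0,25,0,0,0,50],[0,0,23,0,0,0,50],[0,0,15,0,0,0,50],[0,0,8,0,0,0,50],[0,0,0,0,0,0,30],[0,0,0,0,0,0,8],[0,0,0,0,0,0,8],[0,0,0,0,0,0,8],[0,0,0,0,0,0,8],[0,0,-5,0,0,0,8],[0,0,-20,0,0,0,8],[0,0,-25,0,0,0,8],[0,0,-20,0,0,0,8],[0,0,0,0,0,0,8]]

```text
time: 28.65
tool_pos: [0.4853, 0.3641, 0.277]
ee_rot: [3.139, -0.004, 1.382]
wrist_force: [-0.2, 0.6, -2.1]
width: 0.0134
finger_force: 30.0
```

Run:
```python
from h import *
np.set_printoptions(precision=4,suppress=True)
t=snap('top');s=snap('side')
for n,p in(('top',t),('side',s)): print(n,[(r['xy'],r['confidence'],atz(p,r['xy'],.074)) for r in models.tip_of(p,'nose')[:3]])
Rt=R.from_euler('z',YB)*R.from_euler('x',np.pi)
for y in(130,105): print(y,*delta(jw([-125,y,0])+[0,0,.2745],Rt))
for nm,p in (('t0',t),('s0',s)):
    pass
o=robot.get_obs();print(o['tool_pos'],o['ee_rot'],o['width'])
```

```text
top [([117.0, 272.3], 0.87, array([0.3287, 0.4387, 0.074 ])), ([189.3, 229.3], 0.75, array([0.4519, 0.2432, 0.074 ])), ([116.8, 141.6], 0.62, array([0.6949, 0.4623, 0.074 ]))]
side [([265.1, 156.8], 0.68, array([0.6614, 0.386 , 0.074 ])), ([183.0, 180.5], 0.63, array([0.3127, 0.3702, 0.074 ])), ([236.1, 182.4], 0.47, array([0.4779, 0.2669, 0.074 ]))]
130 [-226.7  118.5   -1.4] [-0.0022  0.0005 -0.0254]
105 [-251.7  119.2   -1.4] [-0.0022  0.0005 -0.0254]
[0.4845 0.3636 0.2732] [-3.1394  0.0005  1.3818] 0.01362725542673372
```

step_arm:
  commands:
    - [[-15,9,0,0,0,0,8],[-22,13,0,0,0,0,8],[-25,15,0,0,0,0,8],[-25,15,0,0,0,0,8],[-25,15,0,0,0,0,8],[-25,15,0,0,0,0,8],[-24,14.7,0,0,0,0,8],[-20,12,0,0,0,-0.0125,8],[-15.5,9,0,0,0,-0.0125,8],[0,0,0,0,0,0,8],[0,0,0,0,0,0,8]]

```text
time: 30.22
tool_pos: [0.5636, 0.1486, 0.2742]
ee_rot: [-3.141, -0.002, 1.406]
wrist_force: [-0.4, -0.2, -1.4]
width: 0.0138
finger_force: 30.0
```

```bash
cat > q.py <<'E'
from h import *
np.set_printoptions(precision=4,suppress=True)
o=robot.get_obs();w=np.array(o['tool_pos'])-[JIG[0],JIG[1],0];print('jig',T((0,0,-JIG[2]),w[None])*1000,o['ee_rot'],YB,o['wrist_force'],o['time'])
E
python3 q.py; python3 lift.py s10.png
python3 - <<'E'
from h import *
np.set_printoptions(precision=2,suppress=True)
t=snap('top','t10.png');s=snap('side')
# predicted nose / tail in pics
o=robot.get_obs();v=[*o['tool_pos'][:2],o['ee_rot'][2]-np.pi/2]
print('pred nose',proj(t,T(v,np.array([[0,-.115,.074]]))),proj(s,T(v,np.array([[0,-.115,.074]]))))
for n,p in(('top',t),('side',s)): print(n,[(r['xy'],r['confidence']) for r in models.tip_of(p,'nose')[:4]])
a=t['color'][120:240,200:320,::-1];b=s['color'][160:280,210:330,::-1];cv2.imwrite('pics/c10.png',cv2.resize(np.hstack([a,b]),(800,400),interpolation=cv2.INTER_CUBIC))
E
```

```text
jig [[-124.7268  160.4763  274.2231]] [-3.1406 -0.0016  1.4062] 1.4071963267948966 [-0.3729 -0.1932 -1.3708] 30.225
beam end px [292.0332 226.9335]
shift px [ 0.25 -2.75] 0.6980844736099243
4 [ 0.1144 -0.9912]
8 [ 0.2435 -1.9882]
10 [ 0.3135 -2.4888]
12 [ 0.3871 -2.9908]
14 [ 0.4645 -3.4942]
16 [ 0.5455 -3.9989]
pred nose [[265.69 197.41]] [[283.67 210.41]]
top [([267.0, 198.5], 0.93), ([119.8, 273.2], 0.65), ([115.6, 139.6], 0.65)]
side [([181.8, 180.7], 0.7), ([282.8, 207.5], 0.67)]
```

View pics/c10.png

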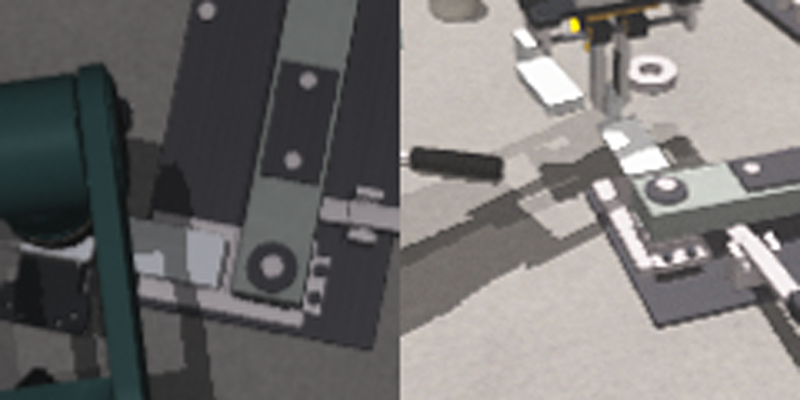

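The packer lines up with the pad and the foot, and the bar lies between the cheeks. I'll lower the packer to the pad.

step_arm:
  commands:
    - [[0,0,10,0,0,0,8],[0,0,14,0,0,0,8],[0,0,12,0,0,0,8],[0,0,7,0,0,0,8],[0,0,3,0,0,0,8],[0,0,1,0,0,0,8],[0,0,0.5,0,0,0,8],[0,0,0,0,0,0,8]]

```text
time: 31.48
tool_pos: [0.5639, 0.1489, 0.2276]
ee_rot: [3.141, -0.002, 1.407]
wrist_force: [0.7, -0.3, -1.2]
width: 0.0137
finger_force: 30.0
```

step_arm:
  commands:
    - [[0,0,0.5,0,0,0,8],[0,0,0.5,0,0,0,8],[0,0,0,0,0,0,8]]

```text
time: 31.85
tool_pos: [0.5638, 0.1488, 0.2261]
ee_rot: [3.142, -0.001, 1.407]
wrist_force: [-0.7, 0.2, -1.5]
width: 0.0138
finger_force: 30.0
```

step_arm:
  commands:
    - [[0,0,0.5,0,0,0,8],[0,0,0.5,0,0,0,8],[0,0,0,0,0,0,8]]

```text
time: 32.22
tool_pos: [0.5639, 0.1489, 0.2254]
ee_rot: [3.141, -0.002, 1.407]
wrist_force: [-0.9, -0.5, 0.2]
width: 0.014
finger_force: 30.0
```

step_arm:
  commands:
    - [[-3,0,0,0,0,0,8],[-5,0,0,0,0,0,8],[-5,0,0,0,0,0,8],[-5,0,0,0,0,0,8],[-4,0,0,0,0,0,8],[-4,0,0,0,0,0,8],[-4,0,0,0,0,0,8]]

```text
time: 33.1
tool_pos: [0.559, 0.1192, 0.2255]
ee_rot: [3.141, -0.002, 1.407]
wrist_force: [0.1, 3.3, 3.9]
width: 0.0137
finger_force: 30.0
```

step_arm:
  commands:
    - [[-4,0,0,0,0,0,8],[-4,0,0,0,0,0,8],[-4,0,0,0,0,0,8],[-4,0,0,0,0,0,8],[-4,0,0,0,0,0,8],[-4,0,0,0,0,0,8],[-4,0,0,0,0,0,8],[-4,0,0,0,0,0,8]]

```text
time: 34.1
tool_pos: [0.5538, 0.0877, 0.2255]
ee_rot: [3.141, -0.002, 1.407]
wrist_force: [0.3, 4.7, 5.3]
width: 0.0135
finger_force: 30.0
```

step_arm:
  commands:
    - [[-2,0,-0.5,0,0,0,8],[-2,0,0,0,0,0,8],[-1.5,0,0,0,0,0,8],[-1.5,0,0,0,0,0,8],[-1,0,0,0,0,0,8]]

```text
time: 34.72
tool_pos: [0.5524, 0.0797, 0.2255]
ee_rot: [-3.141, -0.001, 1.407]
wrist_force: [1.3, 3.5, 3.7]
width: 0.014
finger_force: 30.0
```

step_arm:
  commands:
    - [[-1,0,0,0,0,0,8],[-1,0,0,0,0,0,8]]

```text
time: 34.98
tool_pos: [0.5521, 0.0778, 0.2255]
ee_rot: [3.142, -0.001, 1.407]
wrist_force: [0.5, 4.2, 3.8]
width: 0.0139
finger_force: 30.0
```

step_arm:
  commands:
    - [[-1,0,-0.3,0,0,0,8],[-1,0,0,0,0,0,8],[0,0,0,0,0,0,8]]

```text
time: 35.35
tool_pos: [0.5517, 0.0762, 0.2255]
ee_rot: [-3.141, -0.003, 1.407]
wrist_force: [1.0, 5.2, 1.7]
width: 0.0136
finger_force: 30.0
```

step_arm:
  commands:
    - [[-1,0,0,0,0,0,8],[-1,0,0,0,0,0,8],[0,0,0,0,0,0,8]]

```text
time: 35.72
tool_pos: [0.5516, 0.0754, 0.2257]
ee_rot: [3.141, -0.006, 1.407]
wrist_force: [2.4, 9.4, 1.6]
width: 0.0138
finger_force: 30.0
```

step_arm:
  commands:
    - [[1,0,0,0,0,0,8],[0,0,0,0,0,0,8]]

```text
time: 35.98
tool_pos: [0.5517, 0.0758, 0.2255]
ee_rot: [3.142, -0.004, 1.407]
wrist_force: [1.7, 6.8, 0.7]
width: 0.0137
finger_force: 30.0
```

step_arm:
  commands:
    - [[0,0,0,0,0,0,20],[0,0,0,0,0,0,30],[0,0,0,0,0,0,36],[0,0,-10,0,0,0,36],[0,0,-20,0,0,0,36],[0,0,-35,0,0,0,36],[0,0,-35,0,0,0,36],[0,0,-25,0,0,0,36],[0,0,0,0,0,0,60]]

```text
time: 37.1
tool_pos: [0.552, 0.0746, 0.3542]
ee_rot: [3.135, -0.003, 1.407]
wrist_force: [0.0, -0.0, 0.8]
width: 0.043
finger_force: 0.0
```

```bash
python3 lift.py s11.png
python3 - <<'E'
from h import *
np.set_printoptions(precision=4,suppress=True)
s=snap('side')
# expected packer pose at contact
p=barpose(140,4.3,0);print('bar grasp tcp',p[0],p[1].as_euler('xyz'));o=robot.get_obs();print(o['tool_pos'])
print(delta(p[0]-p[1].apply([0,0,.1]),p[1]))
print([(r['xy'],r['confidence']) for r in models.tip_of(s,'packer')[:4]], proj(s,jw([-125,86,20])))
E
```

```text
beam end px [292.0332 226.9335]
shift px [ 0.375 -2.5  ] 0.6059157848358154
4 [ 0.1144 -0.9912]
8 [ 0.2435 -1.9882]
10 [ 0.3135 -2.4888]
12 [ 0.3871 -2.9908]
14 [ 0.4645 -3.4942]
16 [ 0.5455 -3.9989]
bar grasp tcp [ 0.572  -0.1978  0.2509] [3.1416 0.075  1.4072]
[0.5513 0.0746 0.3504]
(array([-257.8,   64.9,   -0.6]), array([-0.0004, -0.0763, -0.0005]))
[([262.9, 173.5], 0.62), ([277.2, 215.9], 0.58), ([208.0, 174.9], 0.56)] [[279.2212 216.3696]]
```

step_arm:
  commands:
    - [[-32.2,8.1,0,0,0,0,60],[-32.2,8.1,0,0,0,0,60],[-32.2,8.1,0,0,0,0,60],[-32.2,8.1,0,0,0,0,60],[-32.2,8.1,0,0,0,0,60],[-32.2,8.1,0,0,0,0,60],[-32.2,8.1,0,0,0,0,60],[-32.2,8.1,0,0,0,0,60],[0,0,0,0,-0.076,0,60],[0,0,0,0,0,0,60]]

```text
time: 38.5
tool_pos: [0.5732, -0.19, 0.3483]
ee_rot: [-3.138, 0.073, 1.407]
wrist_force: [0.1, 0.9, 0.6]
width: 0.0602
finger_force: 0.0
```

Run:
```python
from h import *
print(delta(*barpose(140,4.3,0)))
s=snap('side');a=s['color'][180:280,260:400,::-1];cv2.imwrite('pics/c12.png',cv2.resize(a,(784,560),interpolation=cv2.INTER_CUBIC))
```

```text
(array([-0.7,  0.4, 97.7]), array([-0.0036, -0.0021, -0.0002]))
```

View pics/c12.png

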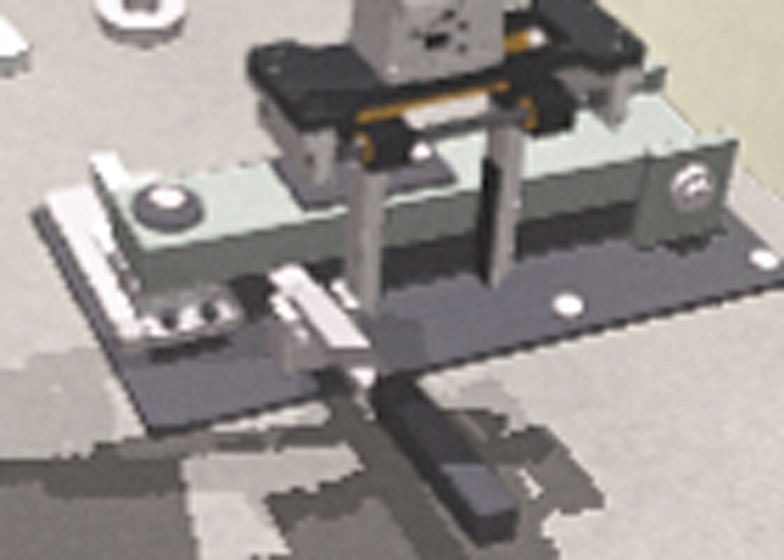

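step_arm:
  commands:
    - [[0,0,20,0,0,0,60],[0,0,25,0,0,0,60],[0,0,25,0,0,0,60],[0,0,17,0,0,0,60],[0,0,10,0,0,0,60],[0,0,0,0,0,0,40],[0,0,0,0,0,0,15],[0,0,0,0,0,0,15],[0,0,0,0,0,0,15],[0,0,0,0,0,0,15]]

```text
time: 39.8
tool_pos: [0.5727, -0.1973, 0.2546]
ee_rot: [3.139, 0.075, 1.407]
wrist_force: [1.2, 1.0, 1.6]
width: 0.0241
finger_force: 30.0
```

step_arm:
  commands:
    - [[0.9,0,-0.6,0,-0.0044,0,15],[1.2,0,-0.8,0,-0.006,0,15],[1.2,0,-0.8,0,-0.006,0,15],[1.2,0,-0.8,0,-0.006,0,15],[1.2,0,-0.8,0,-0.006,0,15],[1.2,0,-0.8,0,-0.006,0,15],[1.2,0,-0.8,0,-0.006,0,15],[1.2,0,-0.8,0,-0.006,0,15]]

```text
time: 40.8
tool_pos: [0.5739, -0.1874, 0.259]
ee_rot: [3.141, 0.121, 1.407]
wrist_force: [3.9, -1.1, -1.1]
width: 0.0242
finger_force: 30.0
```

```bash
python3 lift.py s13.png 8 12
```

```text
8.0 [ 3.5 -0.2  1. ] [ 0.0002 -0.0184 -0.0005]
12.0 [18.2 -0.2 -7. ] [ 0.0002 -0.0882 -0.0005]
beam end px [292.0332 226.9335]
shift px [ 0.125 -2.25 ] 0.8573846220970154
4 [ 0.1144 -0.9912]
8 [ 0.2435 -1.9882]
10 [ 0.3135 -2.4888]
12 [ 0.3871 -2.9908]
14 [ 0.4645 -3.4942]
16 [ 0.5455 -3.9989]
```

step_arm:
  commands:
    - [[1.2,0,-0.8,0,-0.006,0,15],[1.2,0,-0.8,0,-0.006,0,15],[1.2,0,-0.8,0,-0.006,0,15],[1.2,0,-0.8,0,-0.006,0,15],[1.2,0,-0.8,0,-0.006,0,15],[1.2,0,-0.8,0,-0.006,0,15],[1.2,0,-0.8,0,-0.006,0,15],[1.2,0,-0.8,0,-0.006,0,15],[1.2,0,-0.8,0,-0.006,0,15],[1.2,0,-0.8,0,-0.006,0,15]]

```text
time: 42.1
tool_pos: [0.5757, -0.1741, 0.2646]
ee_rot: [-3.14, 0.18, 1.407]
wrist_force: [1.2, 1.3, -5.2]
width: 0.0237
finger_force: 30.0
```

```bash
python3 lift.py s14.png 10.5 16
```

```text
10.5 [0.2 0.2 3. ] [-0.0017 -0.0029  0.0003]
16.0 [20.4  0.1 -8. ] [-0.0017 -0.0989  0.0004]
beam end px [292.0332 226.9335]
shift px [ 0.125 -2.   ] 0.8521862030029297
4 [ 0.1144 -0.9912]
8 [ 0.2435 -1.9882]
10 [ 0.3135 -2.4888]
12 [ 0.3871 -2.9908]
14 [ 0.4645 -3.4942]
16 [ 0.5455 -3.9989]
```

step_arm:
  commands:
    - [[1.85,0,-1,0,-0.0087,0,15],[1.85,0,-1,0,-0.0087,0,15],[1.85,0,-1,0,-0.0087,0,15],[1.85,0,-1,0,-0.0087,0,15],[1.85,0,-1,0,-0.0087,0,15],[1.85,0,-1,0,-0.0087,0,15],[1.85,0,-1,0,-0.0087,0,15],[1.85,0,-1,0,-0.0087,0,15],[1.85,0,-1,0,-0.0087,0,15],[1.85,0,-1,0,-0.0087,0,15],[1.85,0,-1,0,-0.0087,0,15],[0,0,0,0,0,0,15]]

```text
time: 43.65
tool_pos: [0.5797, -0.1526, 0.2715]
ee_rot: [3.141, 0.277, 1.407]
wrist_force: [-0.6, 0.2, -5.8]
width: 0.0238
finger_force: 30.0
```

```bash
python3 lift.py s15.png 16 | head -3
python3 - <<'E'
from h import *
s=snap('side');a=s['color'][190:270,270:370,::-1];cv2.imwrite('pics/c15.png',cv2.resize(a,(700,560),interpolation=cv2.INTER_CUBIC))
E
```

```text
16.0 [ 0.4 -0.2  2.7] [ 0.0003 -0.0019 -0.0003]
beam end px [292.0332 226.9335]
shift px [ 0.125 -2.   ] 0.829091489315033
```

View pics/c15.png

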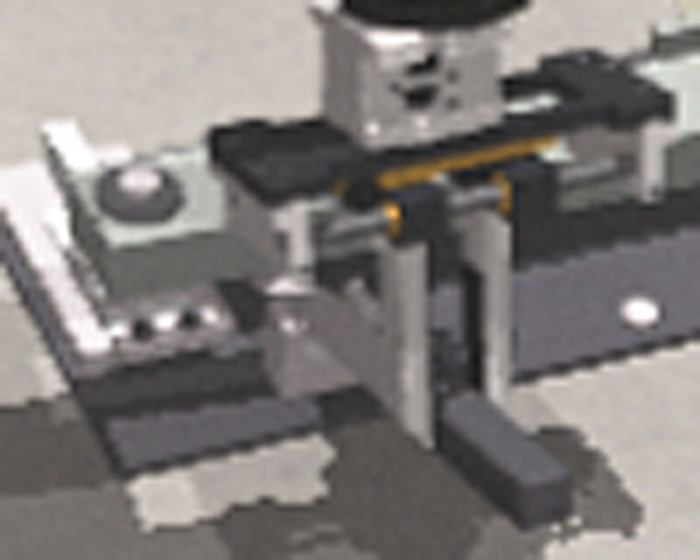

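step_arm:
  commands:
    - [[0,0,-0.7,0,0,0,15],[-3,0,0,0,0,0,15],[-6,0,0,0,0,0,15],[-8,0,0,0,0,0,15],[-8,0,0,0,0,0,15],[-8,0,0,0,0,0,15],[-8,0,0,0,0,0,15],[-5,0,0,0,0,0,15],[0,0,-8,0,0,0,15],[0,0,-15,0,0,0,15],[0,0,-15,0,0,0,15],[-15,0,-5,0,0,0,15],[-25,0,0,0,0,0,15],[-25,0,0,0,0,0,15],[-25,0,0,0,0,0,15],[-15,0,0,0,0,0,15],[0,0,0,0,0,0,15]]

```text
time: 45.88
tool_pos: [0.5575, -0.2853, 0.3551]
ee_rot: [3.141, 0.277, 1.405]
wrist_force: [0.6, 0.1, -7.7]
width: 0.024
finger_force: 30.0
```

```bash
python3 lift.py s16.png | sed -n 1,2p
python3 - <<'E'
from h import *
Rt=R.from_euler('z',YB)*R.from_euler('x',np.pi)
p=jw([-60,-325+14,0])+[0,0,.222]
d=delta(p,Rt);print(d, robot.get_obs()['tool_pos'],p)
print(delta(p,Rt,cur=(np.array(robot.get_obs()['tool_pos']),Rt)))
E
```

```text
beam end px [292.0332 226.9335]
shift px [ 0.125 -2.   ] 0.8584774732589722
(array([-5.600e+00,  1.000e-01,  1.394e+02]), array([-0.0003,  0.2757, -0.0012])) [ 0.55770021 -0.28435201  0.35457293] [ 0.55064822 -0.32707505  0.222     ]
(array([-43.3,   0. , 132.6]), array([0., 0., 0.]))
```

Level the bar first, then go back 43 and down.

step_arm:
  commands:
    - [[0,0,0,0,0.046,0,15],[0,0,0,0,0.046,0,15],[0,0,0,0,0.046,0,15],[0,0,0,0,0.046,0,15],[0,0,0,0,0.046,0,15],[0,0,0,0,0.046,0,15],[-14,0,0,0,0,0,15],[-15,0,0,0,0,0,15],[-14,0,0,0,0,0,15],[0,0,15,0,0,0,15],[0,0,25,0,0,0,15],[0,0,25,0,0,0,15],[0,0,25,0,0,0,15],[0,0,22,0,0,0,15],[0,0,15,0,0,0,15],[0,0,5,0,0,0,15],[0,0,0,0,0,0,15]]

```text
time: 48.05
tool_pos: [0.5509, -0.3266, 0.2227]
ee_rot: [3.141, 0.001, 1.407]
wrist_force: [0.4, 0.1, -7.0]
width: 0.0239
finger_force: 30.0
```

step_arm:
  commands:
    - [[0,0,3,0,0,0,15],[0,0,3,0,0,0,15],[0,0,2,0,0,0,15],[0,0,2,0,0,0,15],[0,0,1,0,0,0,15],[0,0,0,0,0,0,15]]

```text
time: 48.8
tool_pos: [0.5508, -0.3266, 0.2115]
ee_rot: [-3.141, 0.001, 1.407]
wrist_force: [0.9, 1.1, -8.1]
width: 0.0241
finger_force: 30.0
```

step_arm:
  commands:
    - [[0,0,1,0,0,0,15],[0,0,1,0,0,0,15],[0,0,1,0,0,0,15],[0,0,0,0,0,0,15]]

```text
time: 49.3
tool_pos: [0.5507, -0.3266, 0.2084]
ee_rot: [-3.141, 0.0, 1.407]
wrist_force: [-0.3, -0.0, -7.0]
width: 0.0235
finger_force: 30.0
```

step_arm:
  commands:
    - [[0,0,1,0,0,0,15],[0,0,0.5,0,0,0,15],[0,0,0,0,0,0,15]]

```text
time: 49.68
tool_pos: [0.5508, -0.3267, 0.2073]
ee_rot: [3.141, 0.001, 1.407]
wrist_force: [-0.6, -0.5, -6.5]
width: 0.024
finger_force: 30.0
```

step_arm:
  commands:
    - [[0,0,1,0,0,0,15],[0,0,0.5,0,0,0,15],[0,0,0,0,0,0,15]]

```text
time: 50.05
tool_pos: [0.5508, -0.3268, 0.2059]
ee_rot: [3.141, 0.001, 1.407]
wrist_force: [-1.1, -1.6, -5.6]
width: 0.0237
finger_force: 30.0
```

step_arm:
  commands:
    - [[0,0,1,0,0,0,15],[0,0,0,0,0,0,15]]

```text
time: 50.3
tool_pos: [0.5508, -0.3268, 0.2058]
ee_rot: [3.141, 0.001, 1.407]
wrist_force: [-2.6, -0.5, 0.3]
width: 0.0238
finger_force: 30.0
```

Bar is on the bench. I'll release it and retreat.

step_arm:
  commands:
    - [[0,0,0,0,0,0,30],[0,0,0,0,0,0,45],[0,0,0,0,0,0,55],[0,0,-10,0,0,0,55],[0,0,-25,0,0,0,55],[0,0,-30,0,0,0,55],[0,0,-30,0,0,0,55],[0,0,-30,0,0,0,55],[-20,0,-20,0,0,0,55],[0,0,0,0,0,0,55]]

```text
time: 51.55
tool_pos: [0.5476, -0.3473, 0.3528]
ee_rot: [3.136, 0.003, 1.405]
wrist_force: [0.1, 1.0, -0.1]
width: 0.0552
finger_force: 0.0
```

```bash
python3 lift.py s17.png | sed -n 2p
python3 - <<'E'
from h import *
np.set_printoptions(precision=4,suppress=True)
t=snap('top','tf.png');s=snap('side','sf.png')
for n,P in (('packer',[-125,87,20]),('stop',[-125,-28.5,20]),('toe',[-60,-125,3.5])):
    for nm,p in(('t',t),('s',s)): print(n,nm,proj(p,jw(P))[0],[(np.round(r['xy'],1),round(r['confidence'],2)) for r in models.tip_of(p,n)[:3]])
for nm,p in(('t',t),('s',s)):
    a=cv2.imread('pics/%s0.png'%nm,0).astype(np.float32);b=cv2.cvtColor(p['color'],cv2.COLOR_RGB2GRAY).astype(np.float32)
    x,y=np.round(proj(p,jw([-125,-40,25]))[0]).astype(int);w=7
    tm=cv2.resize(a[y-w:y+w,x-w:x+w],None,fx=8,fy=8,interpolation=cv2.INTER_CUBIC);S=cv2.resize(b[y-w-4:y+w+4,x-w-4:x+w+4],None,fx=8,fy=8,interpolation=cv2.INTER_CUBIC)
    _,v,_,l=cv2.minMaxLoc(cv2.matchTemplate(S,tm,cv2.TM_CCOEFF_NORMED));print('stop area shift px',nm,np.array(l)/8-4,v)
E
```

```text
shift px [ 0.125 -2.   ] 0.8579182624816895
packer t [251.9694 197.2105] [(array([150.4, 158.4]), 0.89), (array([112., 235.]), 0.84), (array([253.6, 197.9]), 0.77)]
packer s [279.1215 216.2037] [(array([206.3, 176. ]), 0.78), (array([275.5, 217.3]), 0.61), (array([265. , 174.5]), 0.54)]
stop t [291.3447 204.6033] [(array([280. , 201.8]), 0.69), (array([292.8, 205.9]), 0.63)]
stop s [291.4177 236.6637] [(array([291.8, 235.4]), 0.49)]
toe t [327.3397 189.6654] [(array([327.6, 187. ]), 0.76)]
toe s [321.8388 255.144 ] [(array([321.4, 260.1]), 0.85), (array([277.2, 305.1]), 0.67), (array([291.2, 235.9]), 0.16)]
stop area shift px t [0. 0.] 0.9886600971221924
stop area shift px s [ 0.    -0.125] 0.9624543190002441
```

All checks agree: the foot sits at +8 mm, the stop hasn't shifted, and the bar is clear on the bench. Handing in.

```bash
python3 -c "
from bench import robot
print(robot.close_job())"
```

```text
the job is handed in; nothing more can be done
None
```

The job is handed in: the thin packer is under the crossmember's foot up against the end stop, the crossmember was eased down onto it (foot up about 8 mm, peak about 11 mm), the stop showed no shift in the images, and the bar lies clear on the bench; the hand-in returned no verdict.

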